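# Load two blanks into a magazine feeder in order and feed the first

### The job

Load the magazine of the blank feeder with the two loose flat blanks, one by one and lying flat, so that the shorter one comes out first and the longer one follows. Then push the feed slide all the way in against its stop, so that the short blank is delivered onto the outfeed, and let the slide spring back so that the long blank drops down ready as the next. Leave the other things on the bench alone.

Things in the scene. Friction and masses are not known exactly. Their poses are not given: they have to be found in the camera images.
- feeder: Shop-made magazine feeder fixed to the bench, 314 mm long: plywood base 12 mm thick, 180 mm wide at magazine and outfeed, 124 mm behind; open-topped magazine in the middle, sprung feed slide behind, outfeed board ahead. Origin: on the bench under the magazine's centre. x = feed direction (push plate to magazine to outfeed), y across, z up.
- magazine_floor (a point): Centre of the magazine's floor (top of the base), 12 mm above the bench; axes as the feeder's. Blanks lie flat in the magazine with their length across the feed (along y). Inside it is 70 mm along x and 150 mm along y. A blank alone in it has its origin about here; the next lies 19 mm higher. The front plates end 25 mm above the floor: only the lowest blank can pass out.
- magazine_mouth (a point): Centre of the magazine's open top, 72 mm above the bench. Walls: wooden end cheeks across y and 4 mm aluminium plates at the corners, front and rear, upright to 62 mm above the bench, then flared outward by about 7 mm as a lead-in. Between the corner plates the middle 60 mm (y -30 to 30 mm) of front and rear is open down to the floor, room for the fingers that hold a blank.
- outfeed (a point): Middle of the outfeed board, level with the magazine floor, 83 mm ahead (+x) of its centre. The board ends in a stop strip 10 mm high, 130 mm ahead of the magazine's centre.
- slide (a joint): Feed slide, in m: 0 drawn back (a spring holds it there), 0.112 pushed fully in along the feeder's +x, against its stop. A steel bar 54 mm wide, 8 mm thick; its nose is 68 mm behind the magazine's centre when back, 44 mm ahead of it when in, and passes under the second blank. The spring pulls with 2 to 4 N; pushing takes up to about 10 N. Released, it returns by itself in 1 to 2 s.
- push_plate (a point): Middle of the rear face of the slide's upright push plate (wood, 56 mm wide, 14 mm thick, top 84 mm above the bench). This point is 57 mm above the bench, 172 mm behind (-x) the magazine's centre when the slide is back, and moves with the slide; axes as the feeder's. Push here along the feeder's +x.
- short_blank: The shorter flat wood blank, 64 x 115 x 19 mm, about 0.11 kg, loose on the bench. Origin: centre of its underside; x across its 64 mm width (grasp across this), y along its length, z up. To the left of the blanks, seen from the robot, stands a mitre saw with its head raised (up to 0.65 m high, at about x 0.3 to 0.5 m, y 0.5 m and more): the arm must swing clear of it.
- long_blank: The longer flat wood blank, 64 x 140 x 19 mm, about 0.13 kg, loose on the bench. Origin and axes as for the short one.
- tape_measure: Bystander: tape measure lying on its side, 66 x 75 x 39 mm; origin under its centre.
- pencil: Bystander: pencil, 136 mm long, lying on the bench; origin under its middle.
- sanding_block: Bystander: sanding block, 66 x 124 x 37 mm; origin under its centre.

How it is judged:
By the outcome, as a careful person would: the job done as asked, in the order asked, and still so for the second after the job is handed in, with the robot touching nothing.
It also fails if it takes over 62 s, if anything falls off the work surface, if the arm or the gripper's body presses on something with over 40 N, if the wrist force passes 120 N, or if a joint passes its speed limit or range.

### The arm

A 6-joint arm with a two-finger parallel gripper is mounted at the origin on a cart in front of the work surface, level with it; the furniture and walls round the work are solid. World frame = base frame: x ahead of the robot, y to its left, z up, the work surface at z = 0. Lengths are in m, angles in rad, forces in N, time in s.
With the tool pointing down it reaches from about 0.325 to 0.775 m from the base axis. Payload 5.5 kg.
Tool frame: the origin (TCP) lies between the finger pads; the fingertips stand 19 mm ahead of it and the grasp point (between the pads) is the TCP; z points along the fingers, y is the line along which they close (so a half turn about z gives the same grasp; the last joint's range is limited). The gripper opens to 85 mm and grips with 20 to 120 N. Pads are 22 mm wide; open, the fingers measure 114 mm over their backs; the gripper's body (76 mm by 85 mm) begins 54 mm behind the grasp point. The pads swing forward as they close: fully open they stand 13 mm farther back than shut.
Start: joints at [-1.308, 0.091, 1.231, -0, 1.82, -0.057], TCP at [0.189, -0.57, 0.25] pointing down, gripper open.
Joint ranges: [-2.87, 2.87], [-0.86, 2.18], [0.17, 2.46], [-1.51, 4.65], [0.06, 2.69], [-2.65, 2.65]. Speed limits (rad/s): [2.57, 2.57, 3.01, 3.14, 3.14, 3.14].

### API

Orientations are given as a rotation vector (axis times angle).
In Python, from bench import robot, cams gives the robot as it stands.
- The arm moves only by the shell command python3 -m inch 'ROWS' [FORCE]. ROWS is JSON, a list of rows, each an object of numbers: "x", "y", "z": the shift along the tool's x, y, z in mm; "rx", "ry", "rz": the turn, a rotation vector about the tool's x, y, z in rad; "grip": the opening in per cent of the stroke, from 0 (shut) to 100 (fully open). In form: [{"x": .., "y": .., "z": .., "rx": .., "ry": .., "rz": .., "grip": ..}, ...]. A call has 1 to 20 rows; each row is the pose to reach, as a shift and turn from the pose commanded when the call began, along the tool's axes at that moment; what a row does not reach only later rows make up. A row lasts 1/8 s, in which the tool goes at most 62.5 mm and 10.7 degrees, less where a joint would pass 70% of its speed; a pose out of reach is approached as far as the arm can. A call with a gripper value outside its range is refused whole. The fingers move at their own pace and stop on an object; FORCE is the grip in N (left out, the last holds). Time passes only in rows, so rows that repeat a pose let the fingers close. It gives the time, the measured TCP pose, the force, the opening and the grip force at its end, in the units of the state.
- robot.read_state(): the state, without advancing time (a new reading comes with each control period).
- cams.snapshot(name): name is "scene" or "top"; returns the picture (400x640x3 uint8, red, green, blue); there is no depth.
- cams.camera_model(name): a dict with "vertical_fov" (degrees; the focal length in pixels is half the picture's height over the tangent of half this angle, whatever the lens; pixels are square), "cx", "cy" (the principal point, pixels), "k1" (the pictures are not rectified: a ray, as slopes to the right and down, at radius r is drawn at 1 + k1 r^2 times it, then the intrinsics apply), "view" (4x4, takes a point from world to camera coordinates). Camera axes: x right, y down, z forward; pixel columns grow to the right and rows downward; lengths in m; the calibration is good to about 2 mm. A picture is of the moment at which its call begins. camera_model takes no time and is no camera call.
- robot.hand_in(): hands the job in; it is judged then, once.
The state is a dict: "clock": time; "qpos": joint angles; "joint_velocities": joint speeds; "joint_torque": joint torques, N m; "ee_pos": TCP position; "eef_rot": TCP orientation; "wrist_force": force on the tool from outside, world axes, zero at the start; "moment": the same for the moment, N m; "grip_width": opening from 0.0 (shut) to 1.0 (fully open); "grip_force": force on a finger pad.
Only numpy, scipy, OpenCV 4.12 (cv2) and the standard library are available. Lean on these libraries where they do the work, as an engineer would, in place of code of your own. Each camera call takes 0.05 s, during which the arm holds its last target. There are 200 camera calls.

## Working session

There is one attempt and no reset: what is moved stays moved. The work goes in short steps, Python scripts to look and compute and a shell command to move; the robot and the scene stay as the last step left them, time stands still between calls to the robot, and variables do not carry over. Pictures are saved under pics/ and viewed, at most 12 in all, crops included, and the job is handed in when it is done.

```bash
ls; mkdir -p pics; python3 - <<'E'
from bench import robot,cams
import cv2
s=robot.read_state();print(s)
for n in("scene","top"):
    cv2.imwrite(f"pics/{n}0.png",cams.snapshot(n)[:,:,::-1]);print(cams.camera_model(n))
E
```

```text
pics
{'clock': 0.0, 'qpos': array([-1.30771569e+00,  9.19103006e-02,  1.23189941e+00, -2.34119637e-05,
        1.81974626e+00, -5.67127530e-02]), 'joint_velocities': array([-0.00074807, -0.00050112, -0.00040881,  0.00110649, -0.00023967,
        0.00141628]), 'joint_torque': array([ 3.68457113e-04, -4.58727551e+01, -4.18022811e+01, -9.30520514e-05,
        1.16309960e-02, -2.88892068e-05]), 'ee_pos': array([ 0.18854697, -0.56936495,  0.24911236]), 'eef_rot': array([-3.09959343e+00, -4.99873040e-01,  3.52894132e-04]), 'wrist_force': array([-0.17203578, -0.57954202, -0.874015  ]), 'moment': array([-0.04770626,  0.00230451, -0.03353661]), 'grip_force': 0.0, 'grip_width': 1.0024743848447324}
{'vertical_fov': 54.117191334666025, 'cx': 326.17173387452743, 'cy': 193.94528274156625, 'k1': -0.07542187155131225, 'view': array([[-0.61270406, -0.79004244, -0.02065628,  0.4863258 ],
       [-0.32935543,  0.27901061, -0.90204106,  0.18757199],
       [ 0.71841404, -0.54588096, -0.4311557 ,  0.59685414],
       [ 0.        ,  0.        ,  0.        ,  1.        ]])}
{'vertical_fov': 49.365505147595414, 'cx': 315.58185240787714, 'cy': 206.0239895377627, 'k1': 0.015568339244555633, 'view': array([[-0.28263688, -0.95921525, -0.00474267,  0.31931848],
       [-0.92917935,  0.27500779, -0.2469746 ,  0.48104155],
       [ 0.23820607, -0.06539734, -0.96901035,  0.79548899],
       [ 0.        ,  0.        ,  0.        ,  1.        ]])}
```

View pics/top0.png

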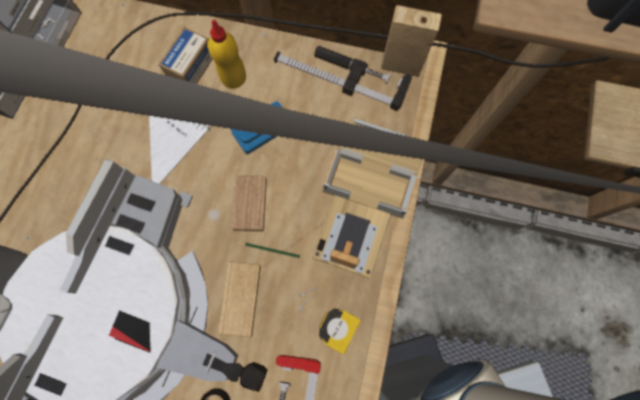

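View pics/scene0.png

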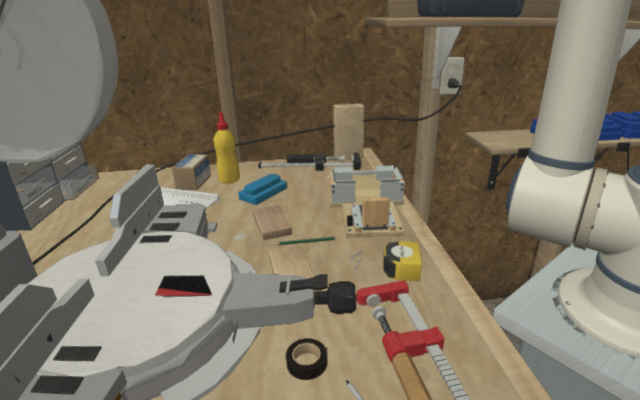

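The top view shows the two blanks at about (250,203) and (239,298), the pencil at (272,250) between them, the tape at (340,330), and the feeder with magazine at (370,183) and push plate at (346,253). A bar hides the outfeed.

```bash
cat > h.py <<'E'
import numpy as np,cv2
from bench import robot,cams
from scipy.optimize import least_squares
def K(m):
    f=200/np.tan(np.radians(m["vertical_fov"])/2);return np.array([[f,0,m["cx"]],[0,f,m["cy"]],[0,0,1]]),np.array([m["k1"],0,0,0,0.])
def px2w(n,uv,z):
    m=cams.camera_model(n);k,d=K(m)
    p=cv2.undistortPoints(np.array(uv,float).reshape(-1,1,2),k,d).reshape(-1,2)
    V=m["view"];R=V[:3,:3];c=-R.T@V[:3,3];r=np.c_[p,np.ones(len(p))]@R
    return c+r*((np.broadcast_to(z,len(p))-c[2])/r[:,2])[:,None]
def w2px(n,P):
    m=cams.camera_model(n);k,d=K(m);V=m["view"]
    return cv2.projectPoints(np.array(P,float),cv2.Rodrigues(V[:3,:3])[0],V[:3,3],k,d)[0].reshape(-1,2)
def crop(n,name,x0,y0,x1,y1,s,draw=()):
    I=cams.snapshot(n)[:,:,::-1].copy();C=cv2.resize(I[y0:y1,x0:x1],None,fx=s,fy=s,interpolation=cv2.INTER_CUBIC)
    for poly in draw:
        q=((w2px(n,poly)-[x0,y0]+.5)*s-.5);cv2.polylines(C,[np.int32(np.round(q*16))],False,(255,0,255),1,cv2.LINE_AA,4)
    cv2.imwrite("pics/"+name+".png",C)
E
python3 - <<'E'
from h import *
crop("top","c1",205,120,445,350,2.6)
print(px2w("top",[[238,176],[266,177],[262,230],[233,230]],.019).round(3))
print(px2w("top",[[227,262],[259,264],[251,335],[218,332]],.019).round(3))
print(px2w("top",[[340,150],[416,170],[404,214],[326,195]],.072).round(3))
E
```

```text
[[0.671 0.305 0.019]
 [0.652 0.249 0.019]
 [0.545 0.286 0.019]
 [0.562 0.343 0.019]]
[[0.502 0.37  0.019]
 [0.479 0.31  0.019]
 [0.352 0.358 0.019]
 [0.375 0.418 0.019]]
[[ 0.647  0.091  0.072]
 [ 0.563 -0.041  0.072]
 [ 0.485  0.012  0.072]
 [ 0.565  0.145  0.072]]
```

View pics/c1.png

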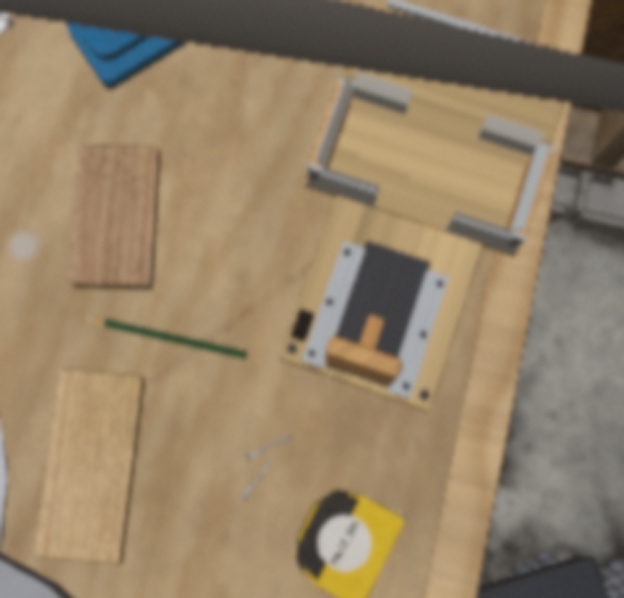

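```bash
cat > fit.py <<'E'
from h import *
def T(p,P):
    P=np.array(P,float);c,s=np.cos(p[2]),np.sin(p[2]);return np.c_[p[0]+c*P[:,0]-s*P[:,1],p[1]+s*P[:,0]+c*P[:,1],P[:,2]]
def fit(P,c,x0):
    uv=(np.array(c,float)+.5)/2.6-.5+[205,120]
    r=least_squares(lambda p:(w2px("top",T(p,P))-uv).ravel(),x0,loss="soft_l1");return r.x,r.fun.reshape(-1,2).round(1)
def blank(L):return [[.032,L/2,.019],[.032,-L/2,.019],[-.032,-L/2,.019],[-.032,L/2,.019]]
if __name__=="__main__":
    V=cams.camera_model("top")["view"];print("cam",-V[:3,:3].T@V[:3,3])
    a=-1.  # guess
    F=[[-.068,.027,.020],[-.068,-.027,.020],[-.044,.030,.072],[-.044,-.030,.072],[.044,.030,.072],[.044,-.030,.072]]
    f,e=fit(F,[[366,243],[429,262],[376,192],[450,219],[410,97],[484,122]],[.56,.05,.55]);print("feeder",f,e.tolist())
    s,e=fit([blank(.115)[i] for i in(0,1,2,3)],[[82,145],[159,148],[153,285],[73,283]],[.6,.3,-.3]);print("short",s,e.tolist())
    l,e=fit(blank(.140),[[62,370],[142,373],[121,560],[38,556]],[.43,.36,-.3]);print("long",l,e.tolist())
    np.savez("p.npz",f=f,s=s,l=l)
    d=[]
    for p,L in((s,.115),(l,.14)):
        b=blank(L);d.append(T(p,b+b[:1]))
    def rect(x0,x1,y,z):return T(f,[[x0,-y,z],[x1,-y,z],[x1,y,z],[x0,y,z],[x0,-y,z]])
    d+=[rect(-.035,.035,.075,.012),rect(-.042,.042,.075,.072),rect(-.172,-.158,.028,.084),rect(-.172,-.068,.027,.02),rect(-.16,-.06,.062,.012)]
    crop("top","c2",205,120,445,350,2.6,d)
E
python3 fit.py
```

```text
cam [0.34773474 0.22602784 0.89115653]
feeder [ 0.5704764   0.05217724 -0.62234838] [[-0.7, -0.3], [0.2, 0.8], [-0.5, 1.4], [0.4, 0.7], [0.1, -2.1], [0.4, -2.4]]
short [ 0.60932082  0.29592529 -0.82110616] [[-1.4, 0.4], [15.5, 26.1], [1.3, -0.5], [-14.8, -27.4]]
long [ 0.42660423  0.36290352 -1.04571116] [[-1.9, -0.8], [16.9, 47.5], [1.5, 0.5], [-16.2, -48.8]]
```

View pics/c2.png

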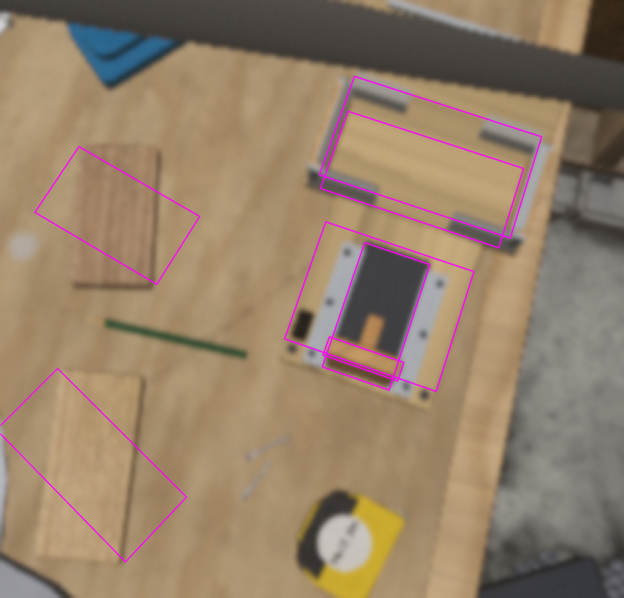

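```bash
cat > fit2.py <<'E'
from fit import *
F=[[-.068,.027,.020],[-.068,-.027,.020],[-.158,.028,.084],[-.158,-.028,.084],[.046,.030,.072],[.046,-.030,.072]]
f,e=fit(F,[[366,243],[429,262],[332,338],[402,361],[410,93],[484,120]],[.56,.05,-.62]);print("feeder",f,e.tolist())
def bl(L):return [[.032,L/2,.019],[.032,-L/2,.019],[-.032,-L/2,.019],[-.032,L/2,.019]]
s,e=fit(bl(.115),[[159,148],[153,285],[73,283],[82,145]],[.6,.3,-1.9]);print("short",s,e.tolist())
l,e=fit(bl(.140),[[142,373],[121,560],[38,556],[62,370]],[.43,.36,-1.9]);print("long",l,e.tolist())
np.savez("p.npz",f=f,s=s,l=l)
d=[]
for p,L in((s,.115),(l,.14)):
    b=bl(L);d.append(T(p,b+b[:1]))
def rect(x0,x1,y,z):return T(f,[[x0,-y,z],[x1,-y,z],[x1,y,z],[x0,y,z],[x0,-y,z]])
d+=[rect(-.042,.042,.082,.072),rect(-.172,-.158,.028,.084),rect(-.172,-.068,.027,.02),rect(-.174,-.046,.062,.012)]
crop("top","a",205,120,445,350,2.,d)
crop("scene","b",230,150,430,300,3.,d)
a,b=cv2.imread("pics/a.png"),cv2.imread("pics/b.png")
a=cv2.resize(a[:,180:430],None,fx=1,fy=1)  # feeder part
h=max(a.shape[0],b.shape[0]);C=np.zeros((h,800,3),np.uint8);b=b[:,50:600];C[:a.shape[0],:250]=a;C[:b.shape[0],250:]=b
cv2.imwrite("pics/c3.png",C)
E
python3 fit2.py
```

```text
feeder [ 0.56985451  0.05274935 -0.61722927] [[-0.7, 0.2], [0.2, 1.2], [-1.0, -0.0], [0.7, 0.8], [0.1, -1.1], [0.5, -2.3]]
short [ 0.60916297  0.29590104 -1.87643803] [[0.5, -0.7], [0.2, 0.2], [-0.4, 0.4], [-0.2, -0.1]]
long [ 0.42647095  0.36240555 -1.92984712] [[0.3, -0.0], [0.8, 0.9], [-0.4, 0.0], [-0.7, -1.1]]
```

View pics/c3.png

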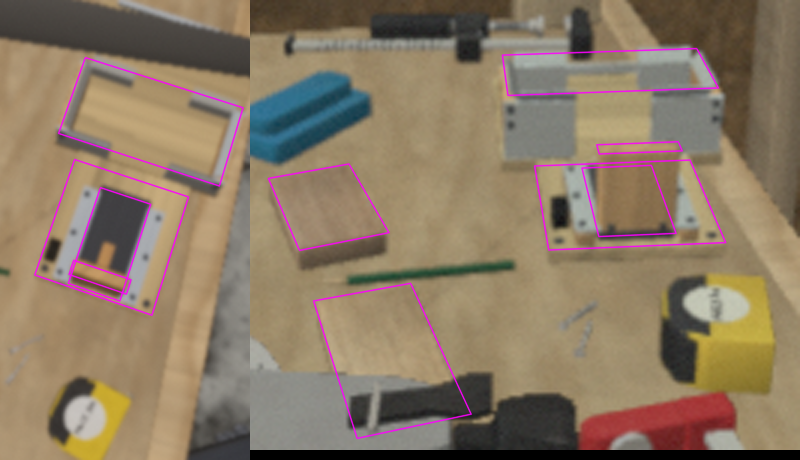

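The overlay fits: blank outlines match, magazine mouth matches in both views (scene crop approx. (503–720, 50–97)), and the push plate is within a few mm.

```bash
cat > go.py <<'E'
import sys
from h import *
from scipy.spatial.transform import Rotation as Ro
# usage: go.py s|l|f  x y z(m; offset in object frame)  yaw_add(rad)
def delta(t,yaw):
    s=robot.read_state();R=Ro.from_rotvec(s["eef_rot"])
    y=np.array([np.cos(yaw),np.sin(yaw),0]);z=np.array([0,0,-1.]);G=Ro.from_matrix(np.c_[np.cross(y,z),y,z])
    print("clk",s["clock"],"at",s["ee_pos"].round(4),"q",s["qpos"].round(2),"F",s["wrist_force"].round(1),"w",round(s["grip_width"],3))
    print("target",np.round(t,4),"mm",(R.inv().apply(t-s["ee_pos"])*1000).round(1),"rot",(R.inv()*G).as_rotvec().round(3))
if __name__=="__main__":
    p=np.load("p.npz")[sys.argv[1]];o=np.array(sys.argv[2:5],float);a=p[2]+float(sys.argv[5])
    c,s=np.cos(p[2]),np.sin(p[2])
    delta(np.array([p[0]+c*o[0]-s*o[1],p[1]+s*o[0]+c*o[1],o[2]]),a)
E
python3 go.py s 0 0 .2 0
```

```text
clk 0.3 at [ 0.1886 -0.5695  0.2499] q [-1.31  0.09  1.23 -0.    1.82 -0.06] F [-0.9  0.5 -0.7] w 1.0
target [0.6092 0.2959 0.2   ] mm [ 671.3 -689.3   50.4] rot [-0.001  0.     0.625]
```

```bash
R='{"x":671,"y":-689,"z":50,"rz":0.625,"grip":92}'; python3 -m inch '[{"x":671,"y":-689,"z":50,"rz":0.625,"grip":92},{"x":671,"y":-689,"z":50,"rz":0.625,"grip":92},{"x":671,"y":-689,"z":50,"rz":0.625,"grip":92},{"x":671,"y":-689,"z":50,"rz":0.625,"grip":92},{"x":671,"y":-689,"z":50,"rz":0.625,"grip":92},{"x":671,"y":-689,"z":50,"rz":0.625,"grip":92},{"x":671,"y":-689,"z":50,"rz":0.625,"grip":92},{"x":671,"y":-689,"z":50,"rz":0.625,"grip":92},{"x":671,"y":-689,"z":50,"rz":0.625,"grip":92},{"x":671,"y":-689,"z":50,"rz":0.625,"grip":92},{"x":671,"y":-689,"z":50,"rz":0.625,"grip":92},{"x":671,"y":-689,"z":50,"rz":0.625,"grip":92},{"x":671,"y":-689,"z":50,"rz":0.625,"grip":92},{"x":671,"y":-689,"z":50,"rz":0.625,"grip":92},{"x":671,"y":-689,"z":50,"rz":0.625,"grip":92},{"x":671,"y":-689,"z":50,"rz":0.625,"grip":92},{"x":671,"y":-689,"z":50,"rz":0.625,"grip":92},{"x":671,"y":-689,"z":50,"rz":0.625,"grip":92}]' 50
python3 go.py s 0 0 .045 0
```

```text
clk 0.3 at [ 0.1886 -0.5695  0.2499] q [-1.31  0.09  1.23 -0.    1.82 -0.06] F [-0.9  0.5 -0.7] w 1.0
target [0.6092 0.2959 0.045 ] mm [ 671.3 -689.2  205.4] rot [-0.001  0.     0.625]invalid input at $[0]: expected keys x, y, z, rx, ry, rz, grip
```

```bash
python3 -m inch '[{"x":671,"y":-689,"z":50,"rx":0,"ry":0,"rz":0.625,"grip":92},{"x":671,"y":-689,"z":50,"rx":0,"ry":0,"rz":0.625,"grip":92},{"x":671,"y":-689,"z":50,"rx":0,"ry":0,"rz":0.625,"grip":92},{"x":671,"y":-689,"z":50,"rx":0,"ry":0,"rz":0.625,"grip":92},{"x":671,"y":-689,"z":50,"rx":0,"ry":0,"rz":0.625,"grip":92},{"x":671,"y":-689,"z":50,"rx":0,"ry":0,"rz":0.625,"grip":92},{"x":671,"y":-689,"z":50,"rx":0,"ry":0,"rz":0.625,"grip":92},{"x":671,"y":-689,"z":50,"rx":0,"ry":0,"rz":0.625,"grip":92},{"x":671,"y":-689,"z":50,"rx":0,"ry":0,"rz":0.625,"grip":92},{"x":671,"y":-689,"z":50,"rx":0,"ry":0,"rz":0.625,"grip":92},{"x":671,"y":-689,"z":50,"rx":0,"ry":0,"rz":0.625,"grip":92},{"x":671,"y":-689,"z":50,"rx":0,"ry":0,"rz":0.625,"grip":92},{"x":671,"y":-689,"z":50,"rx":0,"ry":0,"rz":0.625,"grip":92},{"x":671,"y":-689,"z":50,"rx":0,"ry":0,"rz":0.625,"grip":92},{"x":671,"y":-689,"z":50,"rx":0,"ry":0,"rz":0.625,"grip":92},{"x":671,"y":-689,"z":50,"rx":0,"ry":0,"rz":0.625,"grip":92},{"x":671,"y":-689,"z":50,"rx":0,"ry":0,"rz":0.625,"grip":92},{"x":671,"y":-689,"z":50,"rx":0,"ry":0,"rz":0.625,"grip":92}]' 50
python3 go.py s 0 0 .045 0
```

```text
clock: 2.55
ee_pos: [0.6089, 0.2949, 0.2002]
eef_rot: [3.104, -0.478, -0.0]
wrist_force: [-0.2, 1.5, -0.3]
grip_width: 0.919
grip_force: 0.0
clk 2.55 at [0.6089 0.2949 0.2002] q [ 0.4   0.3   1.09 -0.    1.76  2.28] F [-0.2  1.5 -0.3] w 0.919
target [0.6092 0.2959 0.045 ] mm [ -0.   -1.2 155.2] rot [0.001 0.    0.   ]
```

```bash
python3 -m inch '[{"x":0,"y":0,"z":60,"rx":0,"ry":0,"rz":0,"grip":92},{"x":0,"y":0,"z":115,"rx":0,"ry":0,"rz":0,"grip":92},{"x":0,"y":0,"z":150,"rx":0,"ry":0,"rz":0,"grip":92},{"x":0,"y":0,"z":160,"rx":0,"ry":0,"rz":0,"grip":92},{"x":0,"y":0,"z":160,"rx":0,"ry":0,"rz":0,"grip":92}]' 50
python3 - <<'E'
from h import *
crop("scene","d1",200,120,400,270,4)
E
python3 go.py s 0 0 .02 0
```

```text
clock: 3.18
ee_pos: [0.6093, 0.2947, 0.0413]
eef_rot: [-3.105, 0.479, -0.001]
wrist_force: [0.5, 0.4, 0.7]
grip_width: 0.92
grip_force: 0.0
clk 3.225 at [0.61   0.2952 0.0427] q [ 0.4   0.35  1.31 -0.    1.48  2.28] F [ 0.3 -0.3  0. ] w 0.921
target [0.6092 0.2959 0.02  ] mm [-1.  -0.3 22.7] rot [-0.002 -0.002 -0.   ]
```

View pics/d1.png

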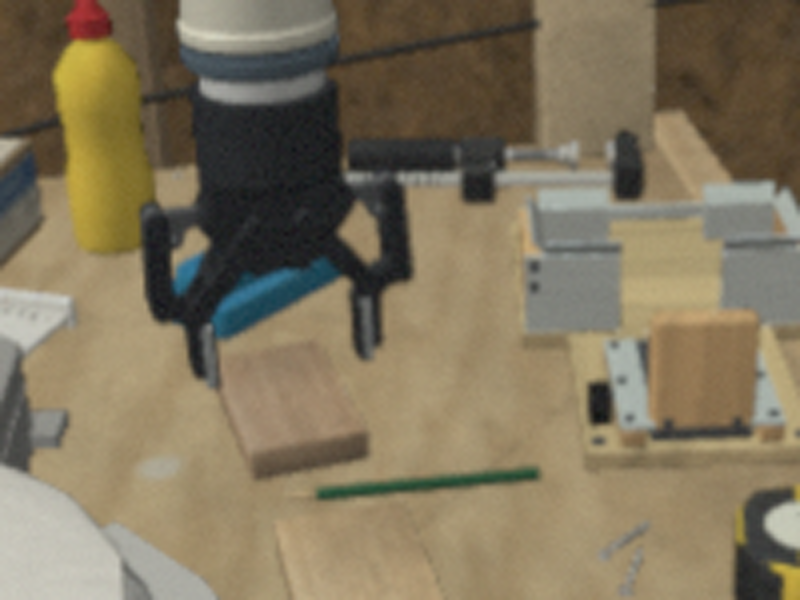

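The fingers (tips at about (208,380) and (368,352)) straddle the short blank above the bench, so I'll go down and close.

```bash
python3 -m inch '[{"x":-1,"y":0,"z":10,"rx":0,"ry":0,"rz":0,"grip":92},{"x":-1,"y":0,"z":20,"rx":0,"ry":0,"rz":0,"grip":92},{"x":-1,"y":0,"z":22,"rx":0,"ry":0,"rz":0,"grip":92}]' 50
python3 -m inch '[{"x":0,"y":0,"z":0,"rx":0,"ry":0,"rz":0,"grip":60},{"x":0,"y":0,"z":0,"rx":0,"ry":0,"rz":0,"grip":60},{"x":0,"y":0,"z":0,"rx":0,"ry":0,"rz":0,"grip":60},{"x":0,"y":0,"z":0,"rx":0,"ry":0,"rz":0,"grip":60},{"x":0,"y":0,"z":0,"rx":0,"ry":0,"rz":0,"grip":60}]' 50
```

```text
clock: 3.6
ee_pos: [0.6074, 0.2955, 0.017]
eef_rot: [3.104, -0.477, -0.002]
wrist_force: [-0.1, -0.2, 0.0]
grip_width: 0.92
grip_force: 0.0
clock: 4.22
ee_pos: [0.6081, 0.2957, 0.0183]
eef_rot: [3.105, -0.478, 0.0]
wrist_force: [-0.2, -0.1, -0.3]
grip_width: 0.737
grip_force: 57.9
```

```bash
python3 -m inch '[{"x":0,"y":0,"z":-30,"rx":0,"ry":0,"rz":0,"grip":60},{"x":0,"y":0,"z":-80,"rx":0,"ry":0,"rz":0,"grip":60},{"x":0,"y":0,"z":-130,"rx":0,"ry":0,"rz":0,"grip":60},{"x":0,"y":0,"z":-130,"rx":0,"ry":0,"rz":0,"grip":60}]' 50
python3 go.py f 0 0 .13 0
```

```text
clock: 4.72
ee_pos: [0.6102, 0.2966, 0.1552]
eef_rot: [-3.1, 0.477, -0.014]
wrist_force: [-0.7, 0.4, -0.7]
grip_width: 0.732
grip_force: 58.0
clk 4.725 at [0.6102 0.2966 0.1552] q [ 0.4   0.3   1.17 -0.    1.67  2.28] F [-0.7  0.4 -0.7] w 0.732
target [0.5699 0.0527 0.13  ] mm [ 34.6 244.9  23.8] rot [-1.000e-03 -1.100e-02 -1.259e+00]
```

```bash
python3 -m inch '[{"x":34,"y":244,"z":18,"rx":0,"ry":0,"rz":-1.26,"grip":60},{"x":34,"y":244,"z":18,"rx":0,"ry":0,"rz":-1.26,"grip":60},{"x":34,"y":244,"z":18,"rx":0,"ry":0,"rz":-1.26,"grip":60},{"x":34,"y":244,"z":18,"rx":0,"ry":0,"rz":-1.26,"grip":60},{"x":34,"y":244,"z":18,"rx":0,"ry":0,"rz":-1.26,"grip":60},{"x":34,"y":244,"z":18,"rx":0,"ry":0,"rz":-1.26,"grip":60},{"x":34,"y":244,"z":18,"rx":0,"ry":0,"rz":-1.26,"grip":60},{"x":34,"y":244,"z":18,"rx":0,"ry":0,"rz":-1.26,"grip":60},{"x":34,"y":244,"z":18,"rx":0,"ry":0,"rz":-1.26,"grip":60},{"x":34,"y":244,"z":18,"rx":0,"ry":0,"rz":-1.26,"grip":60}]' 50
python3 - <<'E'
from h import *
crop("scene","a2",290,90,430,260,3.);crop("top","b2",290,120,440,320,3)
a,b=cv2.imread("pics/a2.png"),cv2.imread("pics/b2.png");C=np.zeros((600,a.shape[1]+b.shape[1],3),np.uint8);C[:a.shape[0],:a.shape[1]]=a;C[:b.shape[0],a.shape[1]:]=b[:600]
cv2.imwrite("pics/d2.png",C);print(C.shape)
E
python3 go.py f 0 0 .09 0
```

```text
clock: 5.98
ee_pos: [0.5671, 0.0528, 0.13]
eef_rot: [-2.791, -1.441, 0.001]
wrist_force: [0.6, 0.3, -0.6]
grip_width: 0.733
grip_force: 57.9
(600, 870, 3)
clk 6.075 at [0.5671 0.0528 0.1302] q [ 0.03  0.02  1.52 -0.    1.6   0.65] F [-0.5  0.3 -1.2] w 0.733
target [0.5699 0.0527 0.09  ] mm [ 1.5  2.3 40.2] rot [-0.  0.  0.]
```

View pics/d2.png

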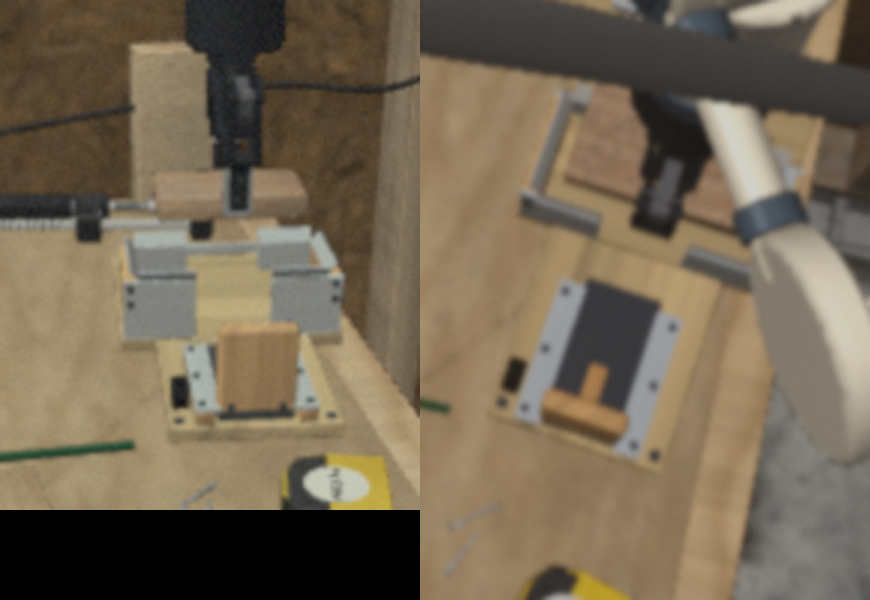

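The blank hangs centred over the magazine and the finger lines up with the gap in both views. I'll lower it and watch the force.

```bash
python3 -m inch '[{"x":2,"y":2,"z":15,"rx":0,"ry":0,"rz":0,"grip":60},{"x":2,"y":2,"z":30,"rx":0,"ry":0,"rz":0,"grip":60},{"x":2,"y":2,"z":45,"rx":0,"ry":0,"rz":0,"grip":60},{"x":2,"y":2,"z":55,"rx":0,"ry":0,"rz":0,"grip":60},{"x":2,"y":2,"z":60,"rx":0,"ry":0,"rz":0,"grip":60},{"x":2,"y":2,"z":60,"rx":0,"ry":0,"rz":0,"grip":60}]' 50
python3 go.py f 0 0 .033 0
```

```text
clock: 6.82
ee_pos: [0.571, 0.0524, 0.07]
eef_rot: [2.789, 1.441, 0.003]
wrist_force: [4.8, -2.4, -1.3]
grip_width: 0.737
grip_force: 57.8
clk 6.825 at [0.571  0.0524 0.07  ] q [ 0.03  0.06  1.59 -0.    1.49  0.65] F [ 4.8 -2.4 -1.3] w 0.737
target [0.5699 0.0527 0.033 ] mm [-0.5 -1.3 37. ] rot [ 0.003 -0.001 -0.   ]
```

```bash
python3 -m inch '[{"x":0,"y":2,"z":2,"rx":0,"ry":0,"rz":0,"grip":60},{"x":0,"y":2,"z":8,"rx":0,"ry":0,"rz":0,"grip":60},{"x":0,"y":2,"z":8,"rx":0,"ry":0,"rz":0,"grip":60}]' 50
python3 -m inch '[{"x":0,"y":0,"z":8,"rx":0,"ry":0,"rz":0,"grip":60},{"x":0,"y":0,"z":16,"rx":0,"ry":0,"rz":0,"grip":60},{"x":0,"y":0,"z":16,"rx":0,"ry":0,"rz":0,"grip":60}]' 50
python3 go.py f 0 0 .033 0
```

```text
clock: 7.2
ee_pos: [0.5711, 0.0521, 0.061]
eef_rot: [-2.79, -1.443, 0.002]
wrist_force: [1.2, -0.4, -3.0]
grip_width: 0.732
grip_force: 57.8
clock: 7.58
ee_pos: [0.5711, 0.0521, 0.0451]
eef_rot: [-2.79, -1.443, 0.002]
wrist_force: [-0.2, -0.4, -0.4]
grip_width: 0.737
grip_force: 57.8
clk 7.575 at [0.5711 0.0521 0.0451] q [ 0.03  0.08  1.61 -0.    1.45  0.65] F [-0.2 -0.4 -0.4] w 0.737
target [0.5699 0.0527 0.033 ] mm [-0.1 -1.4 12.1] rot [-0.001  0.001  0.001]
```

```bash
python3 -m inch '[{"x":0,"y":0,"z":8,"rx":0,"ry":0,"rz":0,"grip":60},{"x":0,"y":0,"z":13,"rx":0,"ry":0,"rz":0,"grip":60},{"x":0,"y":0,"z":14,"rx":0,"ry":0,"rz":0,"grip":60},{"x":0,"y":0,"z":14,"rx":0,"ry":0,"rz":0,"grip":60},{"x":0,"y":0,"z":14,"rx":0,"ry":0,"rz":0,"grip":92},{"x":0,"y":0,"z":14,"rx":0,"ry":0,"rz":0,"grip":92},{"x":0,"y":0,"z":14,"rx":0,"ry":0,"rz":0,"grip":92}]' 50
python3 -m inch '[{"x":0,"y":0,"z":-20,"rx":0,"ry":0,"rz":0,"grip":92},{"x":0,"y":0,"z":-70,"rx":0,"ry":0,"rz":0,"grip":92},{"x":0,"y":0,"z":-130,"rx":0,"ry":0,"rz":0,"grip":92},{"x":0,"y":0,"z":-130,"rx":0,"ry":0,"rz":0,"grip":92}]' 50
python3 go.py l 0 0 .12 3.14159
```

```text
clock: 8.45
ee_pos: [0.5717, 0.0521, 0.0326]
eef_rot: [2.79, 1.443, 0.001]
wrist_force: [0.2, 0.9, -0.3]
grip_width: 0.918
grip_force: 0.0
clock: 8.95
ee_pos: [0.5745, 0.0522, 0.1714]
eef_rot: [2.785, 1.441, 0.02]
wrist_force: [-0.1, 0.1, 0.1]
grip_width: 0.919
grip_force: 0.0
clk 8.95 at [0.5745 0.0522 0.1714] q [0.03 0.02 1.45 0.   1.66 0.65] F [-0.1  0.1  0.1] w 0.919
target [0.4265 0.3624 0.12  ] mm [ 167.3 -300.5   49.5] rot [ 0.015  0.004 -1.828]
```

```bash
python3 -m inch '[{"x":167,"y":-299,"z":42,"rx":0,"ry":0,"rz":-1.83,"grip":92},{"x":167,"y":-299,"z":42,"rx":0,"ry":0,"rz":-1.83,"grip":92},{"x":167,"y":-299,"z":42,"rx":0,"ry":0,"rz":-1.83,"grip":92},{"x":167,"y":-299,"z":42,"rx":0,"ry":0,"rz":-1.83,"grip":92},{"x":167,"y":-299,"z":42,"rx":0,"ry":0,"rz":-1.83,"grip":92},{"x":167,"y":-299,"z":42,"rx":0,"ry":0,"rz":-1.83,"grip":92},{"x":167,"y":-299,"z":42,"rx":0,"ry":0,"rz":-1.83,"grip":92},{"x":167,"y":-299,"z":42,"rx":0,"ry":0,"rz":-1.83,"grip":92},{"x":167,"y":-299,"z":42,"rx":0,"ry":0,"rz":-1.83,"grip":92},{"x":167,"y":-299,"z":42,"rx":0,"ry":0,"rz":-1.83,"grip":92},{"x":167,"y":-299,"z":42,"rx":0,"ry":0,"rz":-1.83,"grip":92},{"x":167,"y":-299,"z":42,"rx":0,"ry":0,"rz":-1.83,"grip":92},{"x":167,"y":-299,"z":42,"rx":0,"ry":0,"rz":-1.83,"grip":92}]' 50
python3 go.py l 0 0 .045 3.14159
python3 - <<'E'
from h import *
crop("scene","a3",250,130,430,280,2.3);crop("top","b3",200,130,440,350,1.6)
a,b=cv2.imread("pics/a3.png"),cv2.imread("pics/b3.png");C=np.zeros((360,800,3),np.uint8);C[:a.shape[0],:a.shape[1]]=a;C[:b.shape[0],a.shape[1]:a.shape[1]+b.shape[1]]=b
cv2.imwrite("pics/d3.png",C)
E
```

```text
clock: 10.58
ee_pos: [0.424, 0.3611, 0.1204]
eef_rot: [0.56, 3.091, 0.0]
wrist_force: [-0.7, -0.7, -0.6]
grip_width: 0.924
grip_force: 0.0
clk 10.575 at [0.424  0.3611 0.1204] q [ 0.64 -0.01  1.57  0.    1.59 -0.57] F [-0.7 -0.7 -0.6] w 0.924
target [0.4265 0.3624 0.045 ] mm [-1.8  2.  75.4] rot [0.    0.    0.001]
```

View pics/d3.png

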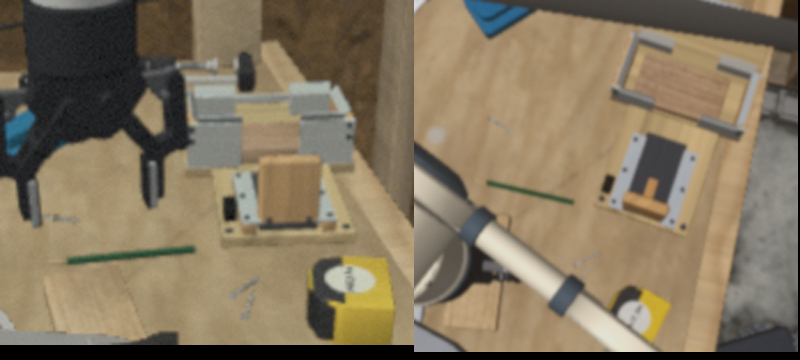

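The short blank lies flat in the magazine, centred (685,85 in the top half). The fingers stand above the long blank, so I'll descend.

```bash
python3 -m inch '[{"x":-2,"y":2,"z":40,"rx":0,"ry":0,"rz":0,"grip":92},{"x":-2,"y":2,"z":75,"rx":0,"ry":0,"rz":0,"grip":92},{"x":-2,"y":2,"z":90,"rx":0,"ry":0,"rz":0,"grip":92},{"x":-2,"y":2,"z":100,"rx":0,"ry":0,"rz":0,"grip":92},{"x":-2,"y":2,"z":102,"rx":0,"ry":0,"rz":0,"grip":92},{"x":-2,"y":2,"z":102,"rx":0,"ry":0,"rz":0,"grip":92}]' 50
python3 -m inch '[{"x":0,"y":0,"z":0,"rx":0,"ry":0,"rz":0,"grip":60},{"x":0,"y":0,"z":0,"rx":0,"ry":0,"rz":0,"grip":60},{"x":0,"y":0,"z":0,"rx":0,"ry":0,"rz":0,"grip":60},{"x":0,"y":0,"z":0,"rx":0,"ry":0,"rz":0,"grip":60},{"x":0,"y":0,"z":0,"rx":0,"ry":0,"rz":0,"grip":60}]' 50
python3 go.py l 0 0 .018 3.14159
```

```text
clock: 11.42
ee_pos: [0.4272, 0.3628, 0.0195]
eef_rot: [0.557, 3.09, 0.002]
wrist_force: [0.0, 0.2, 0.1]
grip_width: 0.923
grip_force: 0.0
clock: 12.05
ee_pos: [0.4274, 0.363, 0.02]
eef_rot: [0.557, 3.09, 0.003]
wrist_force: [-0.5, -0.8, 6.5]
grip_width: 0.731
grip_force: 56.7
clk 12.05 at [0.4274 0.363  0.02  ] q [ 0.64  0.06  1.67 -0.    1.4  -0.57] F [-0.5 -0.8  6.5] w 0.731
target [0.4265 0.3624 0.018 ] mm [ 0.7 -0.9  2. ] rot [0.002 0.002 0.002]
```

```bash
python3 -m inch '[{"x":0,"y":0,"z":-30,"rx":0,"ry":0,"rz":0,"grip":60},{"x":0,"y":0,"z":-80,"rx":0,"ry":0,"rz":0,"grip":60},{"x":0,"y":0,"z":-130,"rx":0,"ry":0,"rz":0,"grip":60},{"x":0,"y":0,"z":-130,"rx":0,"ry":0,"rz":0,"grip":60},{"x":0,"y":0,"z":-130,"rx":0,"ry":0,"rz":0,"grip":60}]' 50
python3 go.py f .0015 0 .13 0
```

```text
clock: 12.68
ee_pos: [0.4262, 0.3621, 0.1472]
eef_rot: [-0.557, -3.091, 0.002]
wrist_force: [-0.3, 0.5, -1.7]
grip_width: 0.735
grip_force: 56.0
clk 12.675 at [0.4262 0.3621 0.1472] q [ 0.64 -0.01  1.52  0.    1.64 -0.57] F [-0.3  0.5 -1.7] w 0.735
target [0.5711 0.0519 0.13  ] mm [-244.1 -240.1   17.3] rot [-1.000e-03  1.000e-03  1.831e+00]
```

```bash
python3 -m inch '[{"x":-244,"y":-240,"z":17,"rx":0,"ry":0,"rz":1.83,"grip":60},{"x":-244,"y":-240,"z":17,"rx":0,"ry":0,"rz":1.83,"grip":60},{"x":-244,"y":-240,"z":17,"rx":0,"ry":0,"rz":1.83,"grip":60},{"x":-244,"y":-240,"z":17,"rx":0,"ry":0,"rz":1.83,"grip":60},{"x":-244,"y":-240,"z":17,"rx":0,"ry":0,"rz":1.83,"grip":60},{"x":-244,"y":-240,"z":17,"rx":0,"ry":0,"rz":1.83,"grip":60},{"x":-244,"y":-240,"z":17,"rx":0,"ry":0,"rz":1.83,"grip":60},{"x":-244,"y":-240,"z":17,"rx":0,"ry":0,"rz":1.83,"grip":60},{"x":-244,"y":-240,"z":17,"rx":0,"ry":0,"rz":1.83,"grip":60},{"x":-244,"y":-240,"z":17,"rx":0,"ry":0,"rz":1.83,"grip":60},{"x":-244,"y":-240,"z":17,"rx":0,"ry":0,"rz":1.83,"grip":60},{"x":-244,"y":-240,"z":17,"rx":0,"ry":0,"rz":1.83,"grip":60},{"x":-244,"y":-240,"z":17,"rx":0,"ry":0,"rz":1.83,"grip":60},{"x":-244,"y":-240,"z":17,"rx":0,"ry":0,"rz":1.83,"grip":60}]' 50
python3 go.py f .0015 0 .1 0
python3 - <<'E'
from h import *
crop("scene","a4",290,90,430,260,2.7);crop("top","b4",290,120,440,320,2.7)
a,b=cv2.imread("pics/a4.png"),cv2.imread("pics/b4.png");C=np.zeros((545,785,3),np.uint8);C[:a.shape[0],:a.shape[1]]=a;C[:b.shape[0],a.shape[1]:a.shape[1]+b.shape[1]]=b
cv2.imwrite("pics/d4.png",C)
E
```

```text
clock: 14.42
ee_pos: [0.5714, 0.0522, 0.1312]
eef_rot: [-2.79, -1.445, 0.0]
wrist_force: [0.6, 1.7, -2.1]
grip_width: 0.739
grip_force: 55.9
clk 14.425 at [0.5714 0.0522 0.1312] q [ 0.03  0.03  1.5  -0.    1.61  0.65] F [ 0.6  1.7 -2.1] w 0.739
target [0.5711 0.0519 0.1   ] mm [-0.5 -0.  31.2] rot [-0.     0.     0.002]
```

View pics/d4.png

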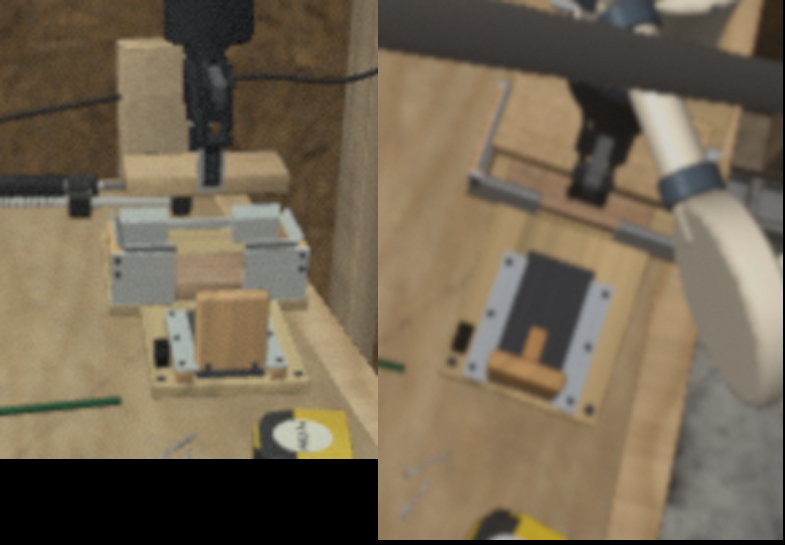

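The long blank is centred over the magazine (scene: blank 123–288, magazine 108–308), so I'll lower it.

```bash
python3 -m inch '[{"x":0,"y":0,"z":15,"rx":0,"ry":0,"rz":0,"grip":60},{"x":0,"y":0,"z":30,"rx":0,"ry":0,"rz":0,"grip":60},{"x":0,"y":0,"z":42,"rx":0,"ry":0,"rz":0,"grip":60},{"x":0,"y":0,"z":50,"rx":0,"ry":0,"rz":0,"grip":60},{"x":0,"y":0,"z":56,"rx":0,"ry":0,"rz":0,"grip":60},{"x":0,"y":0,"z":56,"rx":0,"ry":0,"rz":0,"grip":60}]' 50
python3 -m inch '[{"x":0,"y":0,"z":6,"rx":0,"ry":0,"rz":0,"grip":60},{"x":0,"y":0,"z":12,"rx":0,"ry":0,"rz":0,"grip":60},{"x":0,"y":0,"z":12,"rx":0,"ry":0,"rz":0,"grip":60}]' 50
```

```text
clock: 15.28
ee_pos: [0.5713, 0.0522, 0.0748]
eef_rot: [-2.79, -1.443, 0.001]
wrist_force: [0.6, 0.5, -1.9]
grip_width: 0.737
grip_force: 55.9
clock: 15.65
ee_pos: [0.5712, 0.0522, 0.0626]
eef_rot: [-2.79, -1.443, 0.001]
wrist_force: [1.2, 0.3, -0.6]
grip_width: 0.736
grip_force: 55.9
```

```bash
python3 -m inch '[{"x":0,"y":0,"z":6,"rx":0,"ry":0,"rz":0,"grip":60},{"x":0,"y":0,"z":10,"rx":0,"ry":0,"rz":0,"grip":60},{"x":0,"y":0,"z":11,"rx":0,"ry":0,"rz":0,"grip":60},{"x":0,"y":0,"z":11,"rx":0,"ry":0,"rz":0,"grip":60},{"x":0,"y":0,"z":11,"rx":0,"ry":0,"rz":0,"grip":92},{"x":0,"y":0,"z":11,"rx":0,"ry":0,"rz":0,"grip":92},{"x":0,"y":0,"z":11,"rx":0,"ry":0,"rz":0,"grip":92}]' 50
python3 -m inch '[{"x":0,"y":0,"z":-20,"rx":0,"ry":0,"rz":0,"grip":92},{"x":0,"y":0,"z":-70,"rx":0,"ry":0,"rz":0,"grip":92},{"x":0,"y":0,"z":-110,"rx":0,"ry":0,"rz":0,"grip":0},{"x":0,"y":0,"z":-110,"rx":0,"ry":0,"rz":0,"grip":0}]' 50
python3 go.py f -.22 0 .16 0;python3 go.py f -.22 0 .16 1.5708;python3 go.py f -.22 0 .16 -1.5708
```

```text
clock: 16.52
ee_pos: [0.5716, 0.0523, 0.0527]
eef_rot: [2.79, 1.443, 0.001]
wrist_force: [0.6, 0.4, -1.6]
grip_width: 0.919
grip_force: 0.0
clock: 17.02
ee_pos: [0.5736, 0.0523, 0.1691]
eef_rot: [2.786, 1.441, 0.015]
wrist_force: [0.5, -0.3, 0.3]
grip_width: 0.511
grip_force: 0.0
clk 17.025 at [0.5736 0.0523 0.1691] q [0.03 0.02 1.45 0.   1.66 0.65] F [ 0.5 -0.3  0.3] w 0.511
target [0.3904 0.1801 0.16  ] mm [  -1.6 -223.3    7.3] rot [ 0.008 -0.006  0.001]
clk 17.025 at [0.5736 0.0523 0.1691] q [0.03 0.02 1.45 0.   1.66 0.65] F [ 0.5 -0.3  0.3] w 0.511
target [0.3904 0.1801 0.16  ] mm [  -1.6 -223.3    7.3] rot [ 0.011  0.002 -1.57 ]
clk 17.025 at [0.5736 0.0523 0.1691] q [0.03 0.02 1.45 0.   1.66 0.65] F [ 0.5 -0.3  0.3] w 0.511
target [0.3904 0.1801 0.16  ] mm [  -1.6 -223.3    7.3] rot [ 0.002 -0.011  1.572]
```

```bash
python3 -m inch '[{"x":0,"y":-223,"z":0,"rx":0,"ry":0,"rz":-1.57,"grip":0},{"x":0,"y":-223,"z":0,"rx":0,"ry":0,"rz":-1.57,"grip":0},{"x":0,"y":-223,"z":0,"rx":0,"ry":0,"rz":-1.57,"grip":0},{"x":0,"y":-223,"z":0,"rx":0,"ry":0,"rz":-1.57,"grip":0},{"x":0,"y":-223,"z":0,"rx":0,"ry":0,"rz":-1.57,"grip":0},{"x":0,"y":-223,"z":0,"rx":0,"ry":0,"rz":-1.57,"grip":0},{"x":0,"y":-223,"z":0,"rx":0,"ry":0,"rz":-1.57,"grip":0},{"x":0,"y":-223,"z":0,"rx":0,"ry":0,"rz":-1.57,"grip":0},{"x":0,"y":-223,"z":0,"rx":0,"ry":0,"rz":-1.57,"grip":0},{"x":0,"y":-223,"z":0,"rx":0,"ry":0,"rz":-1.57,"grip":0},{"x":0,"y":-223,"z":0,"rx":0,"ry":0,"rz":-1.57,"grip":0}]' 50
python3 go.py f -.22 0 .06 1.5708
python3 - <<'E'
from h import *
crop("scene","a5",290,90,430,260,2.7);crop("top","b5",290,120,440,320,2.7)
a,b=cv2.imread("pics/a5.png"),cv2.imread("pics/b5.png");C=np.zeros((545,785,3),np.uint8);C[:a.shape[0],:a.shape[1]]=a;C[:b.shape[0],a.shape[1]:a.shape[1]+b.shape[1]]=b
cv2.imwrite("pics/d5.png",C)
E
```

```text
clock: 18.4
ee_pos: [0.3893, 0.181, 0.1623]
eef_rot: [-0.956, -2.993, 0.0]
wrist_force: [0.1, 0.6, 0.1]
grip_width: 0.002
grip_force: 0.0
clk 18.4 at [0.3893 0.181  0.1623] q [ 0.36 -0.38  1.81 -0.    1.71 -0.6 ] F [0.1 0.6 0.1] w 0.002
target [0.3904 0.1801 0.06  ] mm [-1.500e+00 -1.000e-01  1.023e+02] rot [-0.    -0.    -0.001]
```

View pics/d5.png

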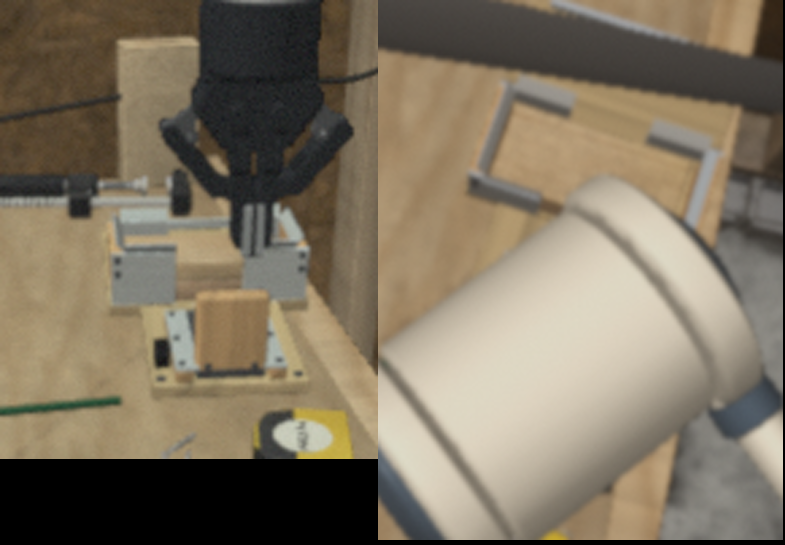

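The long blank lies flat in the magazine, on top of the short one (edges at (240,245) and (210,270)). The shut fingers are behind the push plate. Feed direction is tool −x.

```bash
python3 -m inch '[{"x":0,"y":0,"z":50,"rx":0,"ry":0,"rz":0,"grip":0},{"x":0,"y":0,"z":95,"rx":0,"ry":0,"rz":0,"grip":0},{"x":0,"y":0,"z":102,"rx":0,"ry":0,"rz":0,"grip":0},{"x":-15,"y":0,"z":102,"rx":0,"ry":0,"rz":0,"grip":0},{"x":-28,"y":0,"z":102,"rx":0,"ry":0,"rz":0,"grip":0},{"x":-36,"y":0,"z":102,"rx":0,"ry":0,"rz":0,"grip":0},{"x":-44,"y":0,"z":102,"rx":0,"ry":0,"rz":0,"grip":0},{"x":-52,"y":0,"z":102,"rx":0,"ry":0,"rz":0,"grip":0},{"x":-60,"y":0,"z":102,"rx":0,"ry":0,"rz":0,"grip":0}]' 50
python3 go.py f -.06 0 .06 1.5708
```

```text
clock: 19.62
ee_pos: [0.4389, 0.1464, 0.061]
eef_rot: [0.953, 2.993, 0.001]
wrist_force: [-2.8, 1.7, 4.9]
grip_width: 0.003
grip_force: 0.0
clk 19.625 at [0.4389 0.1464 0.061 ] q [ 0.25 -0.24  1.88  0.    1.5  -0.71] F [-2.8  1.7  4.9] w 0.003
target [0.5209 0.0875 0.06  ] mm [-100.9   -0.6    1.1] rot [0.001 0.    0.001]
```

```bash
python3 -m inch '[{"x":-8,"y":0,"z":0,"rx":0,"ry":0,"rz":0,"grip":0},{"x":-16,"y":0,"z":0,"rx":0,"ry":0,"rz":0,"grip":0},{"x":-24,"y":0,"z":0,"rx":0,"ry":0,"rz":0,"grip":0},{"x":-32,"y":0,"z":0,"rx":0,"ry":0,"rz":0,"grip":0},{"x":-40,"y":0,"z":0,"rx":0,"ry":0,"rz":0,"grip":0},{"x":-48,"y":0,"z":0,"rx":0,"ry":0,"rz":0,"grip":0},{"x":-56,"y":0,"z":0,"rx":0,"ry":0,"rz":0,"grip":0},{"x":-64,"y":0,"z":0,"rx":0,"ry":0,"rz":0,"grip":0},{"x":-72,"y":0,"z":0,"rx":0,"ry":0,"rz":0,"grip":0},{"x":-78,"y":0,"z":0,"rx":0,"ry":0,"rz":0,"grip":0},{"x":-80,"y":0,"z":0,"rx":0,"ry":0,"rz":0,"grip":0}]' 50
python3 go.py f -.071 0 .06 1.5708
```

```text
clock: 21.0
ee_pos: [0.5037, 0.1004, 0.0609]
eef_rot: [-0.953, -2.993, -0.002]
wrist_force: [-5.8, 3.4, 6.4]
grip_width: -0.004
grip_force: 0.0
clk 21.0 at [0.5037 0.1004 0.0609] q [ 0.13 -0.09  1.75  0.    1.48 -0.82] F [-5.8  3.4  6.4] w -0.004
target [0.512  0.0938 0.06  ] mm [-10.5  -0.6   0.9] rot [ 0.001 -0.001  0.001]
```

```bash
python3 -m inch '[{"x":-4,"y":0,"z":0,"rx":0,"ry":0,"rz":0,"grip":0},{"x":-7,"y":0,"z":0,"rx":0,"ry":0,"rz":0,"grip":0},{"x":-7,"y":0,"z":0,"rx":0,"ry":0,"rz":0,"grip":0}]' 50;python3 -m inch '[{"x":-2,"y":0,"z":0,"rx":0,"ry":0,"rz":0,"grip":0},{"x":-4,"y":0,"z":0,"rx":0,"ry":0,"rz":0,"grip":0},{"x":-4,"y":0,"z":0,"rx":0,"ry":0,"rz":0,"grip":0}]' 50;
python3 go.py f -.071 0 .06 1.5708
```

```text
clock: 21.38
ee_pos: [0.5096, 0.0962, 0.0609]
eef_rot: [0.953, 2.993, 0.001]
wrist_force: [-2.5, 2.5, 4.8]
grip_width: 0.001
grip_force: 0.0
clock: 21.75
ee_pos: [0.5127, 0.094, 0.0609]
eef_rot: [-0.953, -2.993, -0.001]
wrist_force: [-3.3, 2.9, 6.4]
grip_width: -0.0
grip_force: 0.0
clk 21.75 at [0.5127 0.094  0.0609] q [ 0.12 -0.07  1.73  0.    1.48 -0.84] F [-3.3  2.9  6.4] w -0.0
target [0.512  0.0938 0.06  ] mm [ 0.5 -0.6  0.9] rot [ 0.001 -0.     0.001]
```

Not at the stop yet, so I'll keep going in small steps.

```bash
python3 -m inch '[{"x":-2,"y":0,"z":0,"rx":0,"ry":0,"rz":0,"grip":0},{"x":-3,"y":0,"z":0,"rx":0,"ry":0,"rz":0,"grip":0},{"x":-3,"y":0,"z":0,"rx":0,"ry":0,"rz":0,"grip":0}]' 50;python3 -m inch '[{"x":-2,"y":0,"z":0,"rx":0,"ry":0,"rz":0,"grip":0},{"x":-3,"y":0,"z":0,"rx":0,"ry":0,"rz":0,"grip":0},{"x":-3,"y":0,"z":0,"rx":0,"ry":0,"rz":0,"grip":0}]' 50
```

```text
clock: 22.12
ee_pos: [0.5145, 0.0927, 0.0609]
eef_rot: [-0.952, -2.992, -0.001]
wrist_force: [-6.7, 3.3, 7.8]
grip_width: 0.001
grip_force: 0.0
clock: 22.5
ee_pos: [0.5146, 0.0926, 0.0609]
eef_rot: [-0.949, -2.986, -0.003]
wrist_force: [-18.2, 9.4, 12.2]
grip_width: 0.001
grip_force: 0.0
```

Force jumped to 20 N without motion, so the slide is at its stop. Retracting.

```bash
python3 -m inch '[{"x":20,"y":0,"z":0,"rx":0,"ry":0,"rz":0,"grip":0},{"x":50,"y":0,"z":0,"rx":0,"ry":0,"rz":0,"grip":0},{"x":85,"y":0,"z":0,"rx":0,"ry":0,"rz":0,"grip":0},{"x":120,"y":0,"z":0,"rx":0,"ry":0,"rz":0,"grip":0},{"x":155,"y":0,"z":0,"rx":0,"ry":0,"rz":0,"grip":0},{"x":155,"y":0,"z":0,"rx":0,"ry":0,"rz":0,"grip":0},{"x":155,"y":0,"z":-60,"rx":0,"ry":0,"rz":0,"grip":0},{"x":155,"y":0,"z":-110,"rx":0,"ry":0,"rz":0,"grip":0},{"x":155,"y":0,"z":-160,"rx":0,"ry":0,"rz":0,"grip":0},{"x":155,"y":160,"z":-160,"rx":0,"ry":0,"rz":0,"grip":0},{"x":155,"y":160,"z":-160,"rx":0,"ry":0,"rz":0,"grip":0},{"x":155,"y":160,"z":-160,"rx":0,"ry":0,"rz":0,"grip":0},{"x":155,"y":160,"z":-160,"rx":0,"ry":0,"rz":0,"grip":0},{"x":155,"y":160,"z":-160,"rx":0,"ry":0,"rz":0,"grip":0},{"x":155,"y":160,"z":-160,"rx":0,"ry":0,"rz":0,"grip":0},{"x":155,"y":160,"z":-160,"rx":0,"ry":0,"rz":0,"grip":0}]' 50
python3 - <<'E'
from h import *
print(robot.read_state()["ee_pos"])
crop("scene","a6",290,90,430,260,2.7);crop("top","b6",290,120,440,320,2.7)
a,b=cv2.imread("pics/a6.png"),cv2.imread("pics/b6.png");C=np.zeros((545,785,3),np.uint8);C[:a.shape[0],:a.shape[1]]=a;C[:b.shape[0],a.shape[1]:a.shape[1]+b.shape[1]]=b
cv2.imwrite("pics/d6.png",C)
E
```

```text
clock: 24.5
ee_pos: [0.4835, 0.3097, 0.221]
eef_rot: [0.954, 2.992, 0.001]
wrist_force: [-0.3, 0.3, 0.1]
grip_width: -0.004
grip_force: 0.0
[0.48349538 0.30969498 0.22103526]
```

View pics/d6.png

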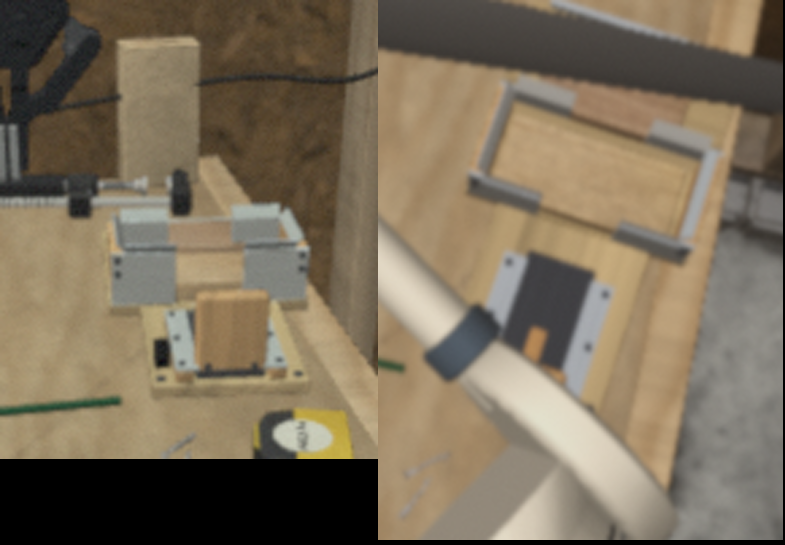

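The short blank is out on the outfeed (630,100). The long one lies on the magazine floor (590,170; scene 210,265), the slide is back, and the arm is clear.

```bash
python3 -c "
from bench import robot
print(robot.hand_in())"
```

```text
the job is handed in; nothing more can be done
None
```

The job is done and handed in at about 25 s: the last picture shows the short blank on the outfeed, the long blank flat on the magazine floor as the next and the slide sprung back, though one picture I viewed was 870 x 600, over the 800 x 600 limit.

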